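# Stand the equalising block up in its probe stand

### The job

The aluminium equalising block lies on its side on the mat, its four wells facing the robot. With the fingertips, and without lifting it off the mat, push it over so that it stands with the wells facing up, then push it along until it sits snugly in the corner of the probe stand, square against the back stop and the side stop. Then push the stand's upright white probe guide over until it lies level above the block with its sleeves in the wells, leaving the bottle, vials and other things round the mat where they are.

Things in the scene. Friction and masses are not known exactly. Their poses are not given: they have to be found in the camera images.
- block: Aluminium block 80 x 80 x 62 mm, about 0.85 kg; origin at its centre. The four wells (18 mm wide, 46 mm deep, at 19 mm either side of the middle) open in the 80 x 80 face on its own -x side. It first lies on an 80 x 62 mm face (62 mm along its x, own z up, 80 mm high) on the 3 mm rubber mat, and pivots over its far lower edge when pushed near the top. Standing, its -x axis points up.
- wells (a point): Centre of the block's well face, 31 mm from the block's centre along its own -x. It faces the robot at first and must face up.
- stand: Fixed dark steel corner stop on the mat; origin on the mat under the centre of the block's proper place. In its own frame the back stop's face is at x = +40.5 mm (116 mm long), the side stop's face at y = +40.5 mm (from x = -34 to +40 mm), both 26 mm high. Open towards -x and -y. Two hinge posts, 77 mm high, rise from the back stop at y = -47 and +47 mm.
- seat (a point): Where the block's centre must come: 31 mm above the mat, on the stand's own axes.
- hinge (a point): Middle of the guide's hinge axis (which runs along the stand's y), 52 mm behind the seat and 68 mm above the mat.
- guide (a joint): Angle of the stand's white guide plate, rad: 0 = level above the seat, pi/2 = upright. Pushing it over towards the robot and down lowers it. The hinge is stiff (0.1 N m) and stays where left. Level, its underside is 3 mm above the standing block and its four tapered brass sleeves (9 to 12 mm wide) dip 5 mm into the wells.
- tab (a point): Free end of the guide plate's tab, 111 mm from the hinge axis. The plate is 6 mm thick, its middle plane through the hinge axis and this point, 80 mm wide; the tab is the last 19 mm, 34 mm wide, with a red patch on the plate's upper (when upright: rear) side.
- dropper_bottle: Bystander: brown dropper bottle, 34 mm wide, 102 mm high, stands on the bench; origin under its centre.
- vial_blue: Bystander: sample vial with blue cap, 24 mm wide, 58 mm high, stands on the mat; origin under its centre.
- vial_green: Bystander: sample vial with green cap, 24 mm wide, 62 mm high; origin under its centre.
- stopper_a: Bystander: black rubber stopper, 29 mm wide, 22 mm high, on the bench; origin under its centre.
- meter_a: Bystander: cream handheld meter lying face up, 160 x 60 x 34 mm; origin under its centre.
- bench_timer: Bystander: white bench timer, 74 x 71 x 18 mm; origin under its centre.
Things that resemble listed ones, but are neither listed nor needed, are in the scene too. What is shaped like the block but blue is not meant.

How it is judged:
By the outcome, as a careful person would: the job done as asked, in the order asked, and still so for the second after the job is handed in, with the robot touching nothing.
It also fails if it takes over 72 s, if anything falls off the work surface, if the arm or the gripper's body presses on something with over 40 N, if the wrist force passes 120 N, or if a joint passes its speed limit or range.

### The arm

A 7-joint arm with a two-finger parallel gripper is mounted at the origin on a cart in front of the work surface, level with it; the furniture and walls round the work are solid. World frame = base frame: x ahead of the robot, y to its left, z up, the work surface at z = 0. Lengths are in m, angles in degrees, forces in N, time in s.
With the tool pointing down it reaches from about 0.425 to 0.875 m from the base axis. Payload 4.7 kg.
Tool frame: the origin (TCP) lies at the very end of the fingers, on their centre line; the grasp point (between the pads) lies env.hold_point_z behind it (env.hold_point_z is the distance from the TCP to the grasp point, in m); z points along the fingers, y is the line along which they close (so a half turn about z gives the same grasp; the last joint's range is limited). The gripper opens to 87 mm and grips with 3 to 60 N. Pads are 19 mm wide; open, the fingers measure 117 mm over their backs; the gripper's body (75 mm by 190 mm) begins 51 mm behind the grasp point.
Start: joints at [-70.468, 18.392, -4.016, 83.108, 1.295, 78.541, -3.26], TCP at [0.209, 0.616, 0.223] pointing down, gripper open.
Joint ranges: [-163.93, 163.93], [-17.29, 119.83], [-79.2, 71.16], [3.27, 140.29], [-89.18, 269.18], [5.43, 117.66], [-154.24, 154.24]. Speed limits (degrees/s): [147.25, 147.25, 180, 180, 180, 180, 180].

### API

Orientations are given as [roll, pitch, yaw] about the fixed x, y, z axes, in that order (R = Rz(yaw) Ry(pitch) Rx(roll)).
In Python, from cell import env gives the robot as it stands.
- The arm moves only by the shell command python3 -m jog 'ROWS' [FORCE]. ROWS is JSON, a list of rows, each an object with "dp": the shift along the tool's x, y, z in cm, a list of three; "twist": the turn about the tool's z in degrees; "fingers": the opening, from 0 (shut) to 1 (fully open). A call has 1 to 8 rows; each row is the pose to reach, as a shift and turn from the pose commanded when the call began, along the tool's axes at that moment; what a row does not reach only later rows make up. A row lasts 1/8 s, in which the tool goes at most 62.5 mm and 10.7 degrees, less where a joint would pass 70% of its speed; a pose out of reach is approached as far as the arm can. A call with a gripper value outside its range is refused whole. The fingers move at their own pace and stop on an object; FORCE is the grip in N (left out, the last holds). Time passes only in rows, so rows that repeat a pose let the fingers close. It gives the time, the measured TCP pose, the force, the opening and the grip force at its end, in the units of the state.
- env.get_obs(): the state, without advancing time (a new reading comes with each control period).
- env.read_camera(name): name is "scene" or "side" or "wrist"; returns a dict with "pixels" (400x640x3 uint8, blue, green, red), "depth" (400x640 float32, m along the optical axis (not along the pixel's ray), 0 where there is no reading), "fx", "fy", "cx", "cy" (pixels), "rvec" (rotation vector, rad) and "tvec" (3), from world to camera coordinates, as OpenCV has them. Camera axes: x right, y down, z forward; pixel columns grow to the right and rows downward; lengths in m; the calibration is good to about 2 mm. A picture is of the moment at which its call begins.
- env.sign_off(): hands the job in; it is judged then, once.
The state is a dict: "time_s": time; "qpos": joint angles; "joint_velocities": joint speeds; "effort": joint torques, N m; "tool_pos": TCP position; "tool_rot": TCP orientation; "force": force on the tool from outside, world axes, zero at the start; "wrist_torque": the same for the moment, N m; "grip_width": finger opening in m; "grasp_force": force on a finger pad.
Only numpy, scipy, OpenCV 4.12 (cv2) and the standard library are available. Lean on these libraries where they do the work, as an engineer would, in place of code of your own. Each camera call takes 0.05 s, during which the arm holds its last target. There are 200 camera calls.

## Working session

There is one attempt and no reset: what is moved stays moved. The work goes in short steps, Python scripts to look and compute and a shell command to move; the robot and the scene stay as the last step left them, time stands still between calls to the robot, and variables do not carry over. Pictures are saved under pics/ and viewed, at most 10 in all, crops included, and the job is handed in when it is done.

```bash
ls; mkdir -p pics
cat > h.py <<'E'
import numpy as np, cv2
from cell import env
from scipy.spatial.transform import Rotation as Ro
def cam(n):
    c=env.read_camera(n); R=cv2.Rodrigues(np.array(c['rvec'],float))[0]; t=np.array(c['tvec'],float).ravel()
    c['R']=R;c['t']=t
    d=c['depth'];v,u=np.mgrid[0:400,0:640]
    P=np.stack([(u-c['cx'])/c['fx']*d,(v-c['cy'])/c['fy']*d,d],-1)
    c['W']=(P-t)@R  # world
    c['W'][d==0]=np.nan
    return c
def proj(c,p):
    q=c['R']@np.array(p)+c['t'];return [c['fx']*q[0]/q[2]+c['cx'],c['fy']*q[1]/q[2]+c['cy']]
E
python3 - <<'E'
from h import *
for n in ['scene','side']:
    c=cam(n);cv2.imwrite(f'pics/{n}0.png',c['pixels']);np.save(f'{n}0.npy',c['W'])
    print(n,c['fx'],c['cx'],c['cy'],-c['R'].T@c['t'])
o=env.get_obs();print(o,env.hold_point_z)
E
```

```text
pics
scene 388.67401233781635 319.76851225736294 205.24189368416606 [0.14263642 0.31500229 0.63660518]
side 459.62745049431527 320.83267535045013 197.48981055403462 [0.49829115 0.55159708 0.87705806]
{'time_s': 0.1, 'qpos': array([-70.47022734,  18.43470021,  -4.01513854,  83.16737456,
         1.29583505,  78.54039485,  -3.25970062]), 'joint_velocities': array([ 0.10373893, -0.01545143,  0.00639104, -0.16070321, -0.02292398,
       -0.11134373,  0.06169242]), 'effort': array([ 5.96102973e-05, -4.92568088e+01, -4.05495074e-01, -3.13397169e+01,
       -6.42815558e-02,  3.94909456e-02,  6.14681562e-05]), 'tool_pos': array([0.20853296, 0.61512628, 0.22157681]), 'tool_rot': array([-1.79902805e+02,  6.34920875e-03,  1.61279908e+02]), 'force': array([ 0.82119409, -0.02344724, -0.2211459 ]), 'wrist_torque': array([-0.01969191, -0.03286889, -0.01930763]), 'grasp_force': 0.0, 'grip_width': 0.08695243240118965} 0.0187
```

View pics/scene0.png

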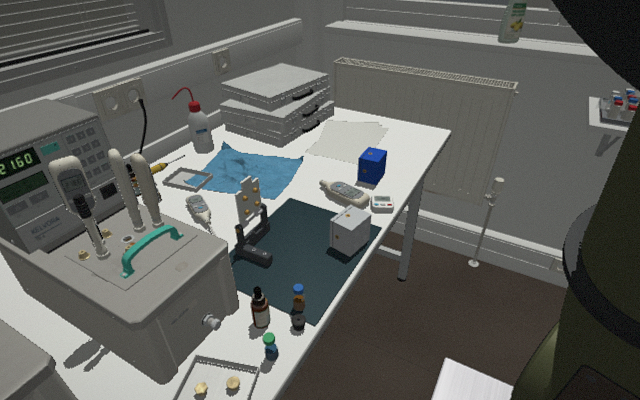

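View pics/side0.png

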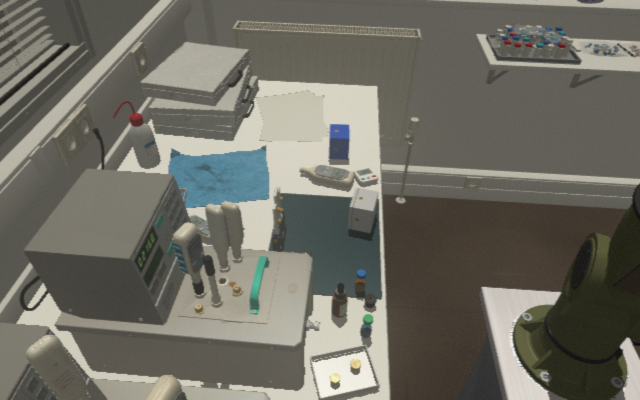

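The scene view shows the grey block at (350,232) on the dark mat and the stand, with its upright guide, at (250,215). The blue decoy is at (372,165), the meter at (345,192) and the timer at (382,204). The bottle is at (260,308), the blue vial at (298,300), the stopper at (297,322) and the green vial at (270,345). The side view shows the same layout from above.

Run:
```python
from h import *
for n,pts in [('scene',dict(blocktop=(352,217),face=(340,235),face2=(362,235),mat=(300,240),guide=(248,195),stand=(258,258),bottle=(258,292),bluev=(298,287),stopper=(297,320),green=(269,338),meter=(345,190),timer=(382,203),cable=(285,275))),('side',dict(blocktop=(363,200),face=(362,222),mat=(320,240),guide=(279,200),bottle=(340,290),bluev=(361,273),stopper=(370,300),green=(368,320),meter=(335,175),timer=(366,174)))]:
    W=np.load(n+'0.npy')
    for k,(u,v) in pts.items(): print(n,k,W[v,u].round(3))
    im=cv2.imread(f'pics/{n}0.png')
a=cv2.imread('pics/scene0.png')[165:295,220:400];b=cv2.imread('pics/side0.png')[165:295,250:400]
cv2.imwrite('pics/crop0.png',np.hstack([cv2.resize(a,None,fx=3.0,fy=3.0,interpolation=2)[:, :450],cv2.resize(b,(350,390))*1]) if 0 else np.hstack([cv2.resize(a,(440,318)),cv2.resize(b,(360,318))]))
W=np.load('side0.npy').reshape(-1,3)
# overhead height map around the mat
```

```text
scene blocktop [ 0.433 -0.353  0.083]
scene face [ 0.443 -0.314  0.053]
scene face2 [ 0.404 -0.352  0.041]
scene mat [ 0.547 -0.302  0.003]
scene guide [ 0.646 -0.246  0.14 ]
scene stand [ 0.587 -0.185  0.02 ]
scene bottle [ 0.481 -0.053  0.094]
scene bluev [ 0.439 -0.123  0.062]
scene stopper [ 0.419 -0.084  0.017]
scene green [0.421 0.    0.062]
scene meter [ 0.53  -0.517  0.034]
scene timer [ 0.422 -0.531  0.017]
scene cable [ 0.513 -0.182  0.005]
side blocktop [ 0.44  -0.348  0.082]
side face [ 0.438 -0.313  0.036]
side mat [ 0.545 -0.269  0.004]
side guide [ 0.645 -0.261  0.143]
side bottle [ 0.487 -0.052  0.085]
side bluev [ 0.441 -0.125  0.057]
side stopper [ 0.418 -0.08   0.02 ]
side green [0.426 0.    0.06 ]
side meter [ 0.519 -0.508  0.032]
side timer [ 0.426 -0.545  0.013]
```

View pics/crop0.png

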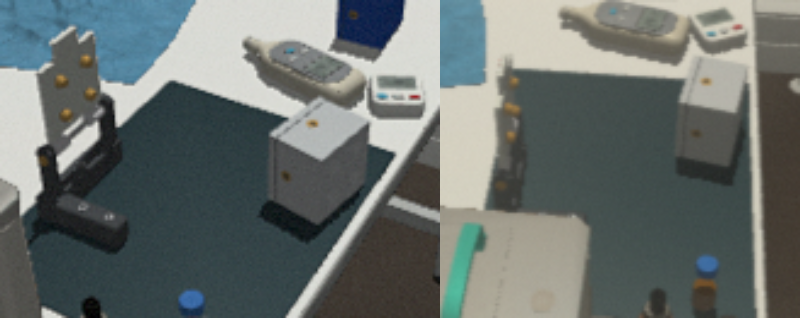

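Run:
```python
from h import *
for n in ['scene','side']:
    W=np.load(n+'0.npy'); im=cv2.imread(f'pics/{n}0.png').astype(int)
    P=W.reshape(-1,3);C=im.reshape(-1,3)
    ok=~np.isnan(P[:,0]);P=P[ok];C=C[ok]
    reg=(P[:,0]>.36)&(P[:,0]<.5)&(P[:,1]>-.43)&(P[:,1]<-.28)
    t=P[reg&(abs(P[:,2]-.083)<.004)]
    r=cv2.minAreaRect((t[:,:2]*1000).astype(np.float32));print(n,'top',len(t),np.median(t[:,2]).round(4),r,cv2.boxPoints(r).round(0).tolist())
    f=P[reg&(P[:,2]>.015)&(P[:,2]<.072)]
    # +y face
    c=np.polyfit(f[:,0],f[:,1],1);res=f[:,1]-np.polyval(c,f[:,0]);k=abs(res)<.005;c=np.polyfit(f[k,0],f[k,1],1)
    print('yface',c,np.degrees(np.arctan(c[0])),len(f),f.min(0),f.max(0))
    # stand
    reg=(P[:,0]>.52)&(P[:,0]<.72)&(P[:,1]>-.36)&(P[:,1]<-.14)
    g=P[reg&(P[:,2]>.09)&(P[:,2]<.2)]
    A=np.c_[g[:,1:],np.ones(len(g))]
    w=np.ones(len(g),bool)
    for _ in range(6):
        s=np.linalg.lstsq(A[w],g[w,0],rcond=None)[0];w=abs(A@s-g[:,0])<.004
    print('guide x=a y+b z+c',s,w.sum(),len(g),g[w].min(0),g[w].max(0))
    top=P[reg&(abs(P[:,2]-.029)<.004)];
    r=cv2.minAreaRect((top[:,:2]*1000).astype(np.float32));print('stop tops',len(top),r)
    dark=C.max(1)<70
    for lo,hi in [(.026,.032),(.035,.075),(.076,.085)]:
        q=P[reg&(P[:,2]>lo)&(P[:,2]<hi)];print(lo,len(q),q.min(0).round(3),q.max(0).round(3))
    np.save(f'{n}_top.npy',top)
    # ascii map
    H=np.zeros((24,20),int);iy=((P[:,1]+.38)/.01).astype(int);ix=((P[:,0]-.52)/.01).astype(int)
    k=(iy>=0)&(iy<24)&(ix>=0)&(ix<20)
    np.maximum.at(H,(iy[k],ix[k]),(P[k,2]*1000).astype(int))
    print('rows y from -.38 step .01; cols x from .52');print('\n'.join(f'{-380+10*i:5d} '+' '.join(f'{v:3d}' for v in H[i]) for i in range(24)))
```

```text
scene top 605 0.0832 ((435.9789123535156, -351.78546142578125), (83.68305969238281, 64.25012969970703), 78.98299407958984) [[396.0, -387.0], [460.0, -399.0], [476.0, -317.0], [412.0, -305.0]]
yface [ 0.63308455 -0.59825507] 32.33726902329093 721 [ 0.39821505 -0.38645096  0.01502949] [ 0.47470803 -0.30406783  0.07194186]
guide x=a y+b z+c [-0.00486181  0.01601818  0.6424095 ] 712 793 [ 0.64143588 -0.28783812  0.09005419] [ 0.6504566  -0.20415583  0.18385965]
stop tops 491 ((610.7091674804688, -239.89886474609375), (96.71665954589844, 114.21347045898438), 1.197744607925415)
0.026 459 [ 0.562 -0.296  0.026] [ 0.659 -0.182  0.032]
0.035 242 [ 0.637 -0.299  0.035] [ 0.658 -0.191  0.075]
0.076 101 [ 0.638 -0.296  0.076] [ 0.654 -0.193  0.085]
rows y from -.38 step .01; cols x from .52
 -380   6   4   5   5   5   5   3   6   4   4   6   6   6   4   5   4   2   2   2   0
 -370   5   4   4   4   4   5   4   5   6   4   6   4   4   4   5   3   0   1   0   0
 -360   6   4   4   5   4   4   3   5   4   5   6   4   5   4   4   4   1   0   0   0
 -350   5   5   5   4   6   5   5   5   5   4   4   
[... 3898 characters left out ...]
   0   2   0
 -220   3   3   3   3   4  24   0   0   0   0   0  27 164 161   0   0   0   0   0   0
 -210   5   4   5   7  27  28  28  28  28  28  28  28 161 159   0   0   0   0   0   0
 -200   4   4   5   3  28  28   0   0  28  29   0  29  81  81   0   0   0   0   0   0
 -190   3   3   4   6   0   0   0   0   0   0   0   0   0   0   0   0   0   0   0   0
 -180   5   4   5   4   0   0   0   0   0   0   0   0   0   0   0   0   0   0   0   0
 -170   3   3   4   3   0   0   0   0   0   0   0   0   0   0   0   0   0   0   0   0
 -160   4   5   4   4   0   0   0   0   0   0   0   0   0   0   0   0   0   0   0   0
 -150   3   4   4   1   0   0   0   0   0   0   0   0   0   0   0   0   0   0   0   0
```

The crop shows the block clear of everything, with its top fitted at (0.437,-0.353) and its x axis at about -10.8°. The stand's guide is upright and the meter and timer lie beyond the block. Next I check the heights of obstacles along the transfer path.

Run:
```python
from h import *
P=np.vstack([np.load(n+'0.npy').reshape(-1,3) for n in ['scene','side']]);P=P[~np.isnan(P[:,0])]
H=np.full((24,17),-1);iy=np.floor((P[:,1]+.6)/.05).astype(int);ix=np.floor((P[:,0]-.1)/.05).astype(int)
k=(iy>=0)&(iy<24)&(ix>=0)&(ix<17)&(P[:,2]<.6)
np.maximum.at(H,(iy[k],ix[k]),(P[k,2]*1000).astype(int))
print('cols',[100+50*i for i in range(17)])
for i in range(24): print(f'{-600+50*i:5d} '+' '.join(f'{v:4d}' for v in H[i]))
# bath near edge
q=P[(P[:,1]>-.2)&(P[:,1]<.3)&(P[:,2]>.12)&(P[:,2]<.2)&(P[:,0]>.45)&(P[:,0]<.8)];print(q.min(0),q[:,1].min(), np.percentile(q,[1,5],axis=0))
# stand yaw : side stop inner edge / guide front in scene
W=np.load('scene0.npy').reshape(-1,3)
t=W[(abs(W[:,2]-.03)<.004)&(W[:,0]>.56)&(W[:,0]<.63)&(W[:,1]>-.22)&(W[:,1]<-.17)]
for x in np.arange(.565,.63,.01):
    s=t[abs(t[:,0]-x)<.005];print(x.round(3),s[:,1].min().round(4),s[:,1].max().round(4))
```

```text
cols [100, 150, 200, 250, 300, 350, 400, 450, 500, 550, 600, 650, 700, 750, 800, 850, 900]
 -600   -1   -1   -1   -1   -1    3   19   17   31   31   19    3    5    8   15   16   16
 -550   -1   -1   -1   -1   -1   19   22   33   35   34   26    3    5    8   12   21   25
 -500   -1   -1   -1   -1   -1    3    3   33   33   27    3    3    6    9   15   20   15
 -450   -1   -1   -1   -1   -1    6    6    7    6    7    8    5    7    9   11   15   19
 -400   -1   -1   -1   -1   -1   83   86   85    6    7    6    8    3    4    5    6   18
 -350   -1   -1   -1   -1   -1    6   85   85    7    8   79    5    2    3    3   28   19
 -300   -1   -1   -1   -1   -1    6    6    6    7    6  183  182    3   16   30   30   26
 -250   -1   -1   -1   -1   -1    5    6    6    6   31  183  183   16   23   29   22    3
 -200    2   -1   -1   -1   -1    6    6    6    7   32   84   82   -1   -1   -1   -1   -1
 -150    3    0   -1   -1   -1    6   63   60    7    6    5   -1   -1   -1   -1   -1   -1
 -100    4    1   -1   -1   -1    3   25  102  173  175  177  177  322  376  376  376  376
  -50   
[... 766 characters left out ...]
  -1   -1   -1   -1   -1   -1  405   -1   -1
  400   -1   -1   -1   -1   -1   -1   -1   -1   -1   -1   -1   -1   -1   -1   -1   -1   -1
  450   -1   -1   -1   -1   -1   -1   -1   -1   -1   -1   -1   -1   -1   -1   -1   -1   -1
  500   -1   -1   -1   -1   -1   -1   -1   -1   -1   -1   -1   -1   -1   -1   -1   -1   -1
  550   -1   -1   -1   -1   -1   -1   -1   -1   -1   -1   -1   -1   -1   -1   -1   -1   -1
[ 0.54399008 -0.07684938  0.120007  ] -0.07684938421276907 [[ 0.54721458 -0.06767468  0.12263357]
 [ 0.55028179 -0.04850161  0.13270576]]
0.565 -0.2053 -0.1856
0.575 -0.2052 -0.1837
0.585 -0.2046 -0.1845
0.595 -0.2054 -0.1836
0.605 -0.2053 -0.1838
0.615 -0.2043 -0.1845
0.625 -0.2042 -0.1835
```

```bash
python3 -m jog '[{"dp":[-6,-5.5,0],"twist":10,"fingers":0},{"dp":[-11,-10,0],"twist":20,"fingers":0},{"dp":[-16,-15,0],"twist":30,"fingers":0},{"dp":[-21,-20,0],"twist":40,"fingers":0},{"dp":[-26.3,-24.3,0],"twist":50,"fingers":0},{"dp":[-29,-30,0],"twist":60,"fingers":0},{"dp":[-32,-35,0],"twist":70,"fingers":0},{"dp":[-35,-40,0],"twist":80,"fingers":0}]'
```

```text
time_s: 1.1
tool_pos: [0.4039, 0.1569, 0.2223]
tool_rot: [180.0, -0.0, 80.9]
force: [1.1, 0.2, 0.3]
grip_width: 0.0149
grasp_force: 0.0
```

```bash
python3 -m jog '[{"dp":[-5.5,2,0],"twist":10.5,"fingers":0},{"dp":[-11,4.2,0],"twist":21,"fingers":0},{"dp":[-16.5,6.5,0],"twist":32,"fingers":0},{"dp":[-22,6,0],"twist":42,"fingers":0},{"dp":[-28,5,0],"twist":53,"fingers":0},{"dp":[-34,4.5,0],"twist":63,"fingers":0},{"dp":[-40,3.5,0],"twist":74,"fingers":0},{"dp":[-44,3,0],"twist":84,"fingers":0}]'; python3 -m jog '[{"dp":[0,0,0],"twist":8,"fingers":0},{"dp":[0,0,0],"twist":8,"fingers":0},{"dp":[0,0,0],"twist":8,"fingers":0}]'
```

```text
time_s: 2.1
tool_pos: [0.365, -0.283, 0.2225]
tool_rot: [-180.0, -0.0, -3.2]
force: [0.4, 0.4, -1.3]
grip_width: 0.0002
grasp_force: 0.0
time_s: 2.48
tool_pos: [0.3668, -0.2797, 0.2223]
tool_rot: [-180.0, 0.0, -10.5]
force: [-0.4, 0.4, 0.1]
grip_width: 0.0004
grasp_force: 0.0
```

```bash
python3 -m jog '[{"dp":[1,3,3],"twist":0,"fingers":0},{"dp":[1,5.8,6],"twist":0,"fingers":0},{"dp":[1,5.8,11],"twist":0,"fingers":0},{"dp":[1,5.8,14.8],"twist":0,"fingers":0},{"dp":[1,5.8,14.8],"twist":0,"fingers":0},{"dp":[2,5.8,14.8],"twist":0,"fingers":0},{"dp":[3,5.8,14.8],"twist":0,"fingers":0},{"dp":[3.6,5.8,14.8],"twist":0,"fingers":0}]'
python3 - <<'E'
from h import *
c=cam('scene');cv2.imwrite('pics/s1.png',cv2.resize(c['pixels'][150:310,250:450],(750,600)))
print(env.get_obs()['force'],env.get_obs()['tool_pos'])
E
```

```text
time_s: 3.48
tool_pos: [0.3934, -0.3445, 0.0759]
tool_rot: [180.0, -0.2, -10.6]
force: [-0.2, 0.3, 0.4]
grip_width: 0.0005
grasp_force: 0.0
[0.68362734 0.24367873 0.09488715] [ 0.39373251 -0.34443034  0.07563697]
```

View pics/s1.png

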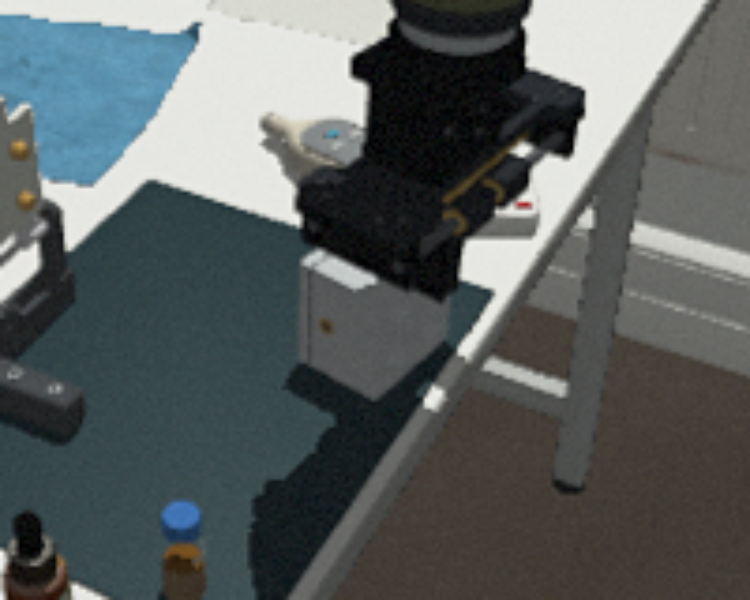

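The picture shows the finger against the block's robot-side face, with the block still flat and the gripper body well above it. I'll push.

```bash
python3 -m jog '[{"dp":[0.6,0,0],"twist":0,"fingers":0},{"dp":[1.2,0,-0.2],"twist":0,"fingers":0},{"dp":[1.8,0,-0.4],"twist":0,"fingers":0},{"dp":[2.4,0,-0.7],"twist":0,"fingers":0}]';python3 -m jog '[{"dp":[0.6,0,-0.3],"twist":0,"fingers":0},{"dp":[1.2,0,-0.6],"twist":0,"fingers":0}]'
python3 - <<'E'
from h import *
c=cam('scene');cv2.imwrite('pics/s2.png',cv2.resize(c['pixels'][150:310,250:450],(500,400)))
W=c['W'].reshape(-1,3);W=W[~np.isnan(W[:,0])]
k=(W[:,0]>.36)&(W[:,0]<.6)&(W[:,1]>-.42)&(W[:,1]<-.28)&(W[:,2]>.02)&(W[:,2]<.12)
print(W[k].min(0),W[k].max(0))
print(env.get_obs()['force'],env.get_obs()['tool_pos'])
E
```

```text
time_s: 4.03
tool_pos: [0.4123, -0.3487, 0.0817]
tool_rot: [-179.9, 0.3, -10.8]
force: [-7.1, 1.9, 9.6]
grip_width: 0.0007
grasp_force: 4.4
time_s: 4.28
tool_pos: [0.4258, -0.3512, 0.0883]
tool_rot: [-180.0, 0.1, -10.8]
force: [-2.8, 0.4, 3.9]
grip_width: 0.0001
grasp_force: 2.3
[ 0.40311202 -0.39040799  0.02053941] [ 0.50300542 -0.30663131  0.11994874]
[-1.33741244  0.5835537   3.45197288] [ 0.42728161 -0.3514795   0.08866582]
```

View pics/s2.png

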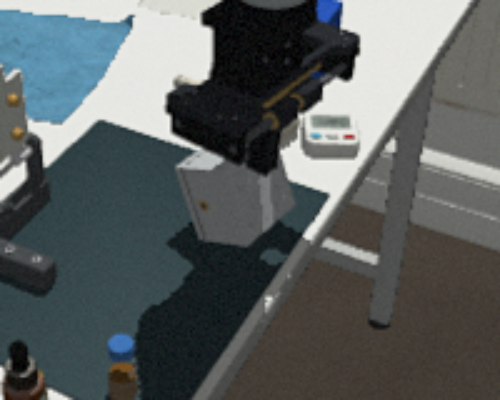

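The block is tilting about its far lower edge, by roughly 20°. I'll continue.

```bash
python3 -m jog '[{"dp":[0.6,0,-0.2],"twist":0,"fingers":0},{"dp":[1.2,0,-0.4],"twist":0,"fingers":0},{"dp":[1.8,0,-0.5],"twist":0,"fingers":0},{"dp":[2.4,0,-0.5],"twist":0,"fingers":0},{"dp":[3.0,0,-0.5],"twist":0,"fingers":0},{"dp":[3.0,0,-0.5],"twist":0,"fingers":0}]'
python3 - <<'E'
from h import *
c=cam('scene');cv2.imwrite('pics/s3.png',cv2.resize(c['pixels'][150:310,230:430],(500,400)))
W=c['W'].reshape(-1,3);W=W[~np.isnan(W[:,0])]
np.save('s3.npy',c['W'])
print(env.get_obs()['force'],env.get_obs()['tool_pos'])
E
```

```text
time_s: 5.08
tool_pos: [0.4566, -0.3561, 0.0922]
tool_rot: [180.0, 0.0, -10.7]
force: [-0.6, 0.3, 0.7]
grip_width: 0.0006
grasp_force: 0.0
[ 0.16441197 -0.12255236 -0.5375809 ] [ 0.45618644 -0.35622296  0.09226055]
```

View pics/s3.png

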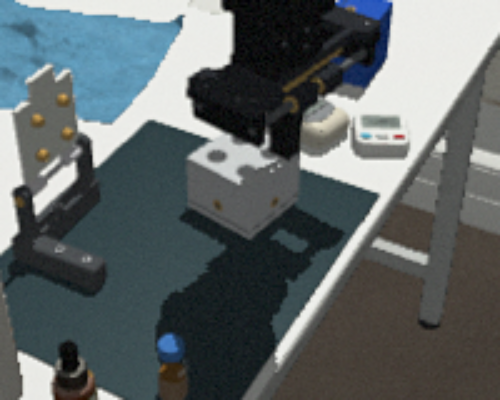

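The block stands with its wells facing up. I'll retract to its -y side and measure.

```bash
python3 -m jog '[{"dp":[0,0,-4],"twist":0,"fingers":0},{"dp":[-1,4,-7],"twist":-10,"fingers":0.3},{"dp":[-1,9,-8],"twist":-20,"fingers":0.5},{"dp":[0,13,-8],"twist":-30.5,"fingers":0.5},{"dp":[0,13,-8],"twist":-41,"fingers":0.5},{"dp":[0,13,-8],"twist":-51,"fingers":0.5},{"dp":[0,13,-8],"twist":-61.5,"fingers":0.5},{"dp":[0,13,-8],"twist":-72,"fingers":0.5}]';python3 -m jog '[{"dp":[0,0,0],"twist":-9,"fingers":0.5},{"dp":[0,0,0],"twist":-18,"fingers":0.5},{"dp":[0,0,0],"twist":-18,"fingers":0.5}]'
cat >> h.py <<'E'
def block(reg=None,zt=.065,n='scene'):
    c=cam(n);W=c['W'].reshape(-1,3);W=W[~np.isnan(W[:,0])]
    m=(abs(W[:,2]-zt)<.0045)&(W[:,0]>.42)&(W[:,0]<.66)&(W[:,1]>-.45)&(W[:,1]<-.19)
    t=W[m]; r=cv2.minAreaRect((t[:,:2]*1000).astype(np.float32))
    print(n,'top',len(t),r);return c,t
E
python3 - <<'E'
from h import *
for n in ['scene','side']:
    c,t=block(n=n);W=c['W'].reshape(-1,3);W=W[~np.isnan(W[:,0])]
    q=W[(abs(W[:,2]-.032)<.005)&(W[:,1]>-.6)&(W[:,1]<-.44)&(W[:,0]>.42)&(W[:,0]<.64)];print('meter',q.min(0),q.max(0))
    # median-based extents
    print(np.percentile(t,[0.5,50,99.5],axis=0).round(4).tolist())
E
```

```text
time_s: 6.12
tool_pos: [0.4315, -0.484, 0.1723]
tool_rot: [-180.0, -0.0, 61.6]
force: [0.3, 0.1, 0.1]
grip_width: 0.0431
grasp_force: 0.0
time_s: 6.5
tool_pos: [0.4315, -0.4841, 0.1724]
tool_rot: [-180.0, -0.0, 79.2]
force: [0.4, -0.2, 0.2]
grip_width: 0.0433
grasp_force: 0.0
scene top 663 ((563.3477172851562, -301.7957763671875), (278.44927978515625, 110.98499298095703), 47.661033630371094)
meter [ 0.46415098 -0.55689609  0.02700077] [ 0.5934615  -0.48196618  0.03561381]
[[0.4603, -0.4089, 0.0606], [0.5058, -0.3586, 0.065], [0.6484, -0.1949, 0.0684]]
side top 531 ((563.5946655273438, -303.7034606933594), (281.59881591796875, 109.79003143310547), 49.614925384521484)
meter [ 0.47120562 -0.5580997   0.02700372] [ 0.5942955  -0.48589837  0.03496799]
[[0.4642, -0.4115, 0.0606], [0.5091, -0.3638, 0.0632], [0.6545, -0.1967, 0.0693]]
```

```bash
sed -i 's/<.66)&(W\[:,1\]/<.632)\&(W[:,1]/' h.py
python3 - <<'E'
from h import *
for n in ['scene','side']:
    c,t=block(n=n)
E
```

```text
scene top 622 ((505.8338928222656, -364.542236328125), (84.17095184326172, 82.6763687133789), 79.51311492919922)
side top 499 ((508.1379089355469, -366.55926513671875), (84.75603485107422, 80.6510238647461), 79.27320098876953)
```

```bash
python3 -m jog '[{"dp":[3,2.6,2],"twist":0,"fingers":0.5},{"dp":[6.1,5.2,7],"twist":0,"fingers":0.5},{"dp":[6.1,5.2,12],"twist":0,"fingers":0.5},{"dp":[6.1,5.2,15.2],"twist":0,"fingers":0.5},{"dp":[6.1,5.2,15.2],"twist":0,"fingers":0.5},{"dp":[7.1,5.2,15.2],"twist":0,"fingers":0.5},{"dp":[7.9,5.2,15.2],"twist":0,"fingers":0.5},{"dp":[7.9,5.2,15.2],"twist":0,"fingers":0.5}]'
```

```text
time_s: 7.7
tool_pos: [0.4991, -0.4168, 0.0226]
tool_rot: [179.8, 0.1, 79.3]
force: [-0.1, -2.0, 1.3]
grip_width: 0.0436
grasp_force: 0.9
```

```bash
python3 -m jog '[{"dp":[1,0,0],"twist":-1,"fingers":0.5},{"dp":[2,0,0],"twist":-2,"fingers":0.5},{"dp":[3,0,0],"twist":-3,"fingers":0.5},{"dp":[4,0,0],"twist":-4,"fingers":0.5},{"dp":[5,0,0],"twist":-5,"fingers":0.5},{"dp":[6,0,0],"twist":-6,"fingers":0.5},{"dp":[7,0,0],"twist":-7,"fingers":0.5},{"dp":[7.5,0,0],"twist":-7,"fingers":0.5}]'
python3 - <<'E'
from h import *
for n in ['scene','side']:
    c,t=block(n=n)
E
```

```text
time_s: 8.7
tool_pos: [0.5119, -0.3464, 0.0226]
tool_rot: [179.8, 0.3, 86.2]
force: [-1.6, -8.5, 3.0]
grip_width: 0.0437
grasp_force: 4.3
scene top 753 ((512.3905029296875, -301.9955749511719), (102.23580169677734, 82.67827606201172), 85.67224884033203)
side top 593 ((514.4269409179688, -301.45135498046875), (98.82221984863281, 80.1242446899414), 86.03782653808594)
```

```bash
python3 -m jog '[{"dp":[0.8,0,0],"twist":-1,"fingers":0.5},{"dp":[1.6,0.1,0],"twist":-2,"fingers":0.5},{"dp":[2.4,0.1,0],"twist":-3,"fingers":0.5},{"dp":[3.1,0.2,0],"twist":-3.8,"fingers":0.5},{"dp":[3.6,0.2,0],"twist":-3.8,"fingers":0.5},{"dp":[3.9,0.2,0],"twist":-3.8,"fingers":0.5},{"dp":[3.9,0.2,0],"twist":-3.8,"fingers":0.5}]'; python3 -m jog '[{"dp":[-1.5,0,0],"twist":0,"fingers":0.5},{"dp":[-3,0,-2],"twist":0,"fingers":0.5},{"dp":[-4,0,-8],"twist":0,"fingers":0.5}]'
python3 - <<'E'
from h import *
for n in ['scene','side']:
    c,t=block(n=n); t=t[t[:,1]>-.30]; print(cv2.minAreaRect((t[:,:2]*1000).astype(np.float32)))
E
```

```text
time_s: 9.68
tool_pos: [0.5167, -0.3077, 0.0226]
tool_rot: [179.8, 0.3, 90.0]
force: [-0.0, -7.5, 1.3]
grip_width: 0.0437
grasp_force: 3.9
time_s: 10.05
tool_pos: [0.5138, -0.3422, 0.098]
tool_rot: [-179.6, -0.3, 90.1]
force: [0.8, -0.2, -0.4]
grip_width: 0.0431
grasp_force: 0.0
scene top 791 ((514.251708984375, -253.6173095703125), (83.50517272949219, 82.13591766357422), 89.91082000732422)
((514.251708984375, -253.6173095703125), (83.50517272949219, 82.13591766357422), 89.91082000732422)
side top 610 ((516.3800659179688, -256.6451110839844), (79.38550567626953, 86.15750122070312), 0.5477986335754395)
((516.3800659179688, -256.6451110839844), (79.38550567626953, 86.15750122070312), 0.5477986335754395)
```

```bash
python3 -m jog '[{"dp":[0,-3,-3],"twist":10,"fingers":0.5},{"dp":[2,-6,-3],"twist":20,"fingers":0.5},{"dp":[5,-8,-3],"twist":30,"fingers":0.5},{"dp":[8.7,-8,-3],"twist":40,"fingers":0.5},{"dp":[8.7,-8,-3],"twist":50,"fingers":0.5},{"dp":[8.7,-8,-3],"twist":60,"fingers":0.5},{"dp":[8.7,-8,-3],"twist":70,"fingers":0.5},{"dp":[8.7,-8,-3],"twist":80,"fingers":0.5}]';python3 -m jog '[{"dp":[0,0,0],"twist":10,"fingers":0.5},{"dp":[0,0,0],"twist":10,"fingers":0.5}]'
```

```text
time_s: 11.15
tool_pos: [0.4361, -0.2562, 0.1304]
tool_rot: [-179.9, -0.0, 9.8]
force: [-0.4, 0.5, 0.4]
grip_width: 0.0434
grasp_force: 0.0
time_s: 11.4
tool_pos: [0.436, -0.2564, 0.1304]
tool_rot: [-179.9, 0.0, 0.2]
force: [0.3, -0.2, 0.1]
grip_width: 0.0434
grasp_force: 0.0
```

```bash
python3 -m jog '[{"dp":[0,0,5.5],"twist":0,"fingers":0.5},{"dp":[0,0,10.8],"twist":0,"fingers":0.5},{"dp":[1.5,0,10.8],"twist":0,"fingers":0.5},{"dp":[2.8,0,10.8],"twist":0,"fingers":0.5},{"dp":[3.8,0,10.8],"twist":0,"fingers":0.5},{"dp":[4.8,0,10.8],"twist":0,"fingers":0.5},{"dp":[5.8,0,10.8],"twist":0,"fingers":0.5},{"dp":[6.8,0,10.8],"twist":0,"fingers":0.5}]';python3 -m jog '[{"dp":[1,0,0],"twist":0,"fingers":0.5},{"dp":[2,0,0],"twist":0,"fingers":0.5},{"dp":[2.8,0,0],"twist":0,"fingers":0.5},{"dp":[3.3,0,0],"twist":0,"fingers":0.5},{"dp":[3.6,0,0],"twist":0,"fingers":0.5},{"dp":[3.6,0,0],"twist":0,"fingers":0.5}]';  python3 - <<'E'
from h import *
for n in ['scene','side']:
    c,t=block(n=n); t=t[t[:,0]>.56]; print(cv2.minAreaRect((t[:,:2]*1000).astype(np.float32)))
E
```

```text
time_s: 12.4
tool_pos: [0.503, -0.2576, 0.0242]
tool_rot: [-180.0, 0.2, 0.1]
force: [-8.8, 0.2, 1.7]
grip_width: 0.0433
grasp_force: 4.0
time_s: 13.15
tool_pos: [0.5392, -0.2572, 0.0241]
tool_rot: [-180.0, 0.1, 0.1]
force: [-8.1, 0.7, 1.1]
grip_width: 0.0435
grasp_force: 3.8
scene top 46 ((578.7980346679688, -251.39752197265625), (105.77278900146484, 72.86754608154297), 2.5316569805145264)
((627.9612426757812, -249.22802734375), (6.42741060256958, 72.85140228271484), 1.5179401636123657)
side top 377 ((606.302001953125, -255.1515655517578), (84.49542999267578, 51.22284698486328), 88.98876953125)
((606.302001953125, -255.1515655517578), (84.49542999267578, 51.22284698486328), 88.98876953125)
```

```bash
python3 -m jog '[{"dp":[0.3,0,0],"twist":0,"fingers":0.5},{"dp":[0.5,0,0],"twist":0,"fingers":0.5},{"dp":[0.5,0,0],"twist":0,"fingers":0.5}]';python3 -m jog '[{"dp":[0.1,0,0],"twist":0,"fingers":0.5},{"dp":[0.2,0,0],"twist":0,"fingers":0.5},{"dp":[0.2,0,0],"twist":0,"fingers":0.5}]';python3 -m jog '[{"dp":[0.1,0,0],"twist":0,"fingers":0.5},{"dp":[0.2,0,0],"twist":0,"fingers":0.5},{"dp":[0.2,0,0],"twist":0,"fingers":0.5}]'
```

```text
time_s: 13.62
tool_pos: [0.544, -0.2573, 0.0242]
tool_rot: [-180.0, 0.1, 0.1]
force: [-8.4, -1.6, 2.0]
grip_width: 0.0433
grasp_force: 4.0
time_s: 14.0
tool_pos: [0.5454, -0.2574, 0.0242]
tool_rot: [-180.0, 0.2, 0.1]
force: [-9.4, -0.3, 3.2]
grip_width: 0.0436
grasp_force: 4.6
time_s: 14.38
tool_pos: [0.5454, -0.2574, 0.0242]
tool_rot: [-179.9, 0.4, 0.1]
force: [-14.8, 1.3, 8.5]
grip_width: 0.044
grasp_force: 7.4
```

```bash
python3 -m jog '[{"dp":[-2.2,0,0],"twist":0,"fingers":0},{"dp":[-2.4,5,0],"twist":0,"fingers":0},{"dp":[-2.4,9,0],"twist":0,"fingers":0},{"dp":[0.6,9,0],"twist":0,"fingers":0},{"dp":[3.4,9,0],"twist":0,"fingers":0},{"dp":[3.4,8,0],"twist":0,"fingers":0},{"dp":[3.4,6.8,0],"twist":0,"fingers":0},{"dp":[3.4,5.8,0],"twist":0,"fingers":0}]'; python3 -m jog '[{"dp":[0,-0.4,0],"twist":0,"fingers":0},{"dp":[0,-0.7,0],"twist":0,"fingers":0},{"dp":[0,-1.0,0],"twist":0,"fingers":0},{"dp":[0,-1.0,0],"twist":0,"fingers":0}]';  python3 - <<'E'
from h import *
for n in ['scene','side']:
    c,t=block(n=n); t=t[(t[:,1]>-.28)]; print(cv2.minAreaRect((t[:,:2]*1000).astype(np.float32)))
E
```

```text
time_s: 15.38
tool_pos: [0.5832, -0.3135, 0.0232]
tool_rot: [-180.0, -0.0, 0.1]
force: [-0.4, -0.4, 0.1]
grip_width: 0.0005
grasp_force: 0.0
time_s: 15.88
tool_pos: [0.5826, -0.3093, 0.0241]
tool_rot: [179.7, -0.1, -0.1]
force: [-0.8, -8.7, 2.5]
grip_width: 0.0003
grasp_force: 3.8
scene top 447 ((593.258544921875, -263.7962341308594), (78.30143737792969, 104.95527648925781), 0.560656726360321)
((593.0800170898438, -245.55038452148438), (78.30143737792969, 68.46186828613281), 0.560656726360321)
side top 281 ((595.1854248046875, -241.47727966308594), (57.530704498291016, 74.58238983154297), 88.56033325195312)
((595.1854248046875, -241.47727966308594), (57.530704498291016, 74.58238983154297), 88.56033325195312)
```

```bash
python3 -m jog '[{"dp":[0,-0.2,0],"twist":0,"fingers":0},{"dp":[0,-0.4,0],"twist":0,"fingers":0},{"dp":[0,-0.6,0],"twist":0,"fingers":0},{"dp":[0,-0.6,0],"twist":0,"fingers":0}]';python3 -m jog '[{"dp":[0,-0.2,0],"twist":0,"fingers":0},{"dp":[0,-0.3,0],"twist":0,"fingers":0},{"dp":[0,-0.3,0],"twist":0,"fingers":0}]';python3 -m jog '[{"dp":[0,-0.2,0],"twist":0,"fingers":0},{"dp":[0,-0.3,0],"twist":0,"fingers":0},{"dp":[0,-0.3,0],"twist":0,"fingers":0}]'
```

```text
time_s: 16.48
tool_pos: [0.5827, -0.3078, 0.0259]
tool_rot: [179.3, -0.2, -0.2]
force: [-1.5, -12.5, 5.4]
grip_width: 0.0003
grasp_force: 7.0
time_s: 16.85
tool_pos: [0.5819, -0.3062, 0.0262]
tool_rot: [179.3, -0.2, -0.3]
force: [-1.3, -14.4, 6.9]
grip_width: 0.0002
grasp_force: 8.0
time_s: 17.23
tool_pos: [0.582, -0.3054, 0.0272]
tool_rot: [179.1, -0.3, -0.4]
force: [-3.7, -17.1, 9.8]
grip_width: 0.0007
grasp_force: 9.6
```

Run:
```python
from h import *
a=cam('scene');b=cam('side')
cv2.imwrite('pics/s4.png',np.hstack([cv2.resize(a['pixels'][170:280,210:340],(473,400)),cv2.resize(b['pixels'][170:270,240:340],(320,400))*1]))
for c in (a,b):
    W=c['W'].reshape(-1,3);W=W[~np.isnan(W[:,0])]
    t=W[(abs(W[:,2]-.065)<.004)&(W[:,0]>.54)&(W[:,0]<.632)&(W[:,1]>-.3)&(W[:,1]<-.17)]
    for x in (.57,.59,.61): 
        s=t[abs(t[:,0]-x)<.008];s2=W[(abs(W[:,2]-.029)<.004)&(abs(W[:,0]-x)<.008)&(W[:,1]>-.22)&(W[:,1]<-.17)]
        print(x,len(s),np.sort(s[:,1])[-3:].round(4), len(s2),np.sort(s2[:,1])[:3].round(4), np.polyfit(t[:,1],t[:,2],1)[0])
```

```text
0.57 99 [-0.2078 -0.2076 -0.2073] 68 [-0.2118 -0.2116 -0.2115] -0.021731222640309918
0.59 77 [-0.2091 -0.2089 -0.2089] 60 [-0.2127 -0.2121 -0.2121] -0.021731222640309918
0.61 52 [-0.2089 -0.2087 -0.2086] 60 [-0.2129 -0.2127 -0.2127] -0.021731222640309918
0.57 57 [-0.2104 -0.2101 -0.2094] 30 [-0.2159 -0.2147 -0.2147] -0.028571014365999507
0.59 61 [-0.2109 -0.2104 -0.208 ] 22 [-0.2164 -0.2154 -0.2146] -0.028571014365999507
0.61 57 [-0.2111 -0.2111 -0.2106] 26 [-0.2161 -0.2154 -0.2151] -0.028571014365999507
```

View pics/s4.png

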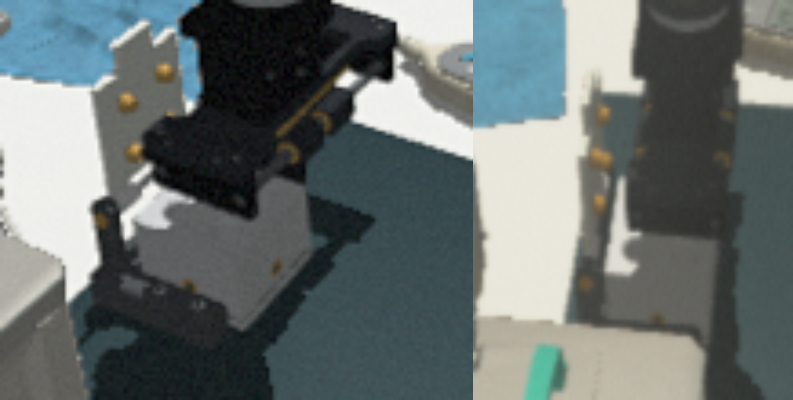

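The picture shows the block against the back stop and within a few mm of the side stop. The gripper is well clear of the guide. I'll push on while watching the force.

```bash
python3 -m jog '[{"dp":[0,-0.2,0],"twist":0,"fingers":0},{"dp":[0,-0.4,0],"twist":0,"fingers":0},{"dp":[0,-0.4,0],"twist":0,"fingers":0}]';python3 -m jog '[{"dp":[0,-0.2,0],"twist":0,"fingers":0},{"dp":[0,-0.4,0],"twist":0,"fingers":0},{"dp":[0,-0.4,0],"twist":0,"fingers":0}]';python3 -m jog '[{"dp":[0,-0.2,0],"twist":0,"fingers":0},{"dp":[0,-0.4,0],"twist":0,"fingers":0},{"dp":[0,-0.4,0],"twist":0,"fingers":0}]'
python3 - <<'E'
from h import *
a=cam('scene');b=cam('side')
for c in (a,b):
    W=c['W'].reshape(-1,3);W=W[~np.isnan(W[:,0])]
    t=W[(abs(W[:,2]-.065)<.004)&(W[:,0]>.54)&(W[:,0]<.632)&(W[:,1]>-.3)&(W[:,1]<-.17)]
    print([np.sort(t[abs(t[:,0]-x)<.008][:,1])[-3].round(4) for x in (.57,.59,.61)],[np.sort(t[abs(t[:,1]-y)<.008][:,0])[3].round(4) for y in (-.25,-.235,-.22)])
E
```

```text
time_s: 17.7
tool_pos: [0.582, -0.3043, 0.0285]
tool_rot: [178.9, -0.4, -0.5]
force: [-4.0, -20.0, 14.8]
grip_width: 0.0005
grasp_force: 11.7
time_s: 18.08
tool_pos: [0.5821, -0.3032, 0.0298]
tool_rot: [178.7, -0.5, -0.5]
force: [-5.7, -25.0, 18.6]
grip_width: 0.0004
grasp_force: 13.9
time_s: 18.45
tool_pos: [0.5822, -0.302, 0.0311]
tool_rot: [178.5, -0.6, -0.6]
force: [-6.6, -28.0, 21.4]
grip_width: 0.0008
grasp_force: 16.0
[np.float64(-0.2055), np.float64(-0.2055), np.float64(-0.2053)] [np.float64(0.5554), np.float64(0.5559), np.float64(0.5562)]
[np.float64(-0.2076), np.float64(-0.2073), np.float64(-0.2086)] [np.float64(0.566), np.float64(0.5602), np.float64(0.5596)]
```

```bash
python3 -m jog '[{"dp":[0,0.4,0],"twist":0,"fingers":0},{"dp":[0,0.8,0],"twist":0,"fingers":0},{"dp":[0,1.2,0],"twist":0,"fingers":0},{"dp":[0,1.6,0],"twist":0,"fingers":0},{"dp":[0,2.0,0],"twist":0,"fingers":0},{"dp":[0,2.8,0],"twist":0,"fingers":0},{"dp":[0,5,0],"twist":0,"fingers":0},{"dp":[-1,8,0],"twist":0,"fingers":0}]'
cat >> h.py <<'E'
def chk():
  for n in ('scene','side'):
    c=cam(n);W=c['W'].reshape(-1,3);W=W[~np.isnan(W[:,0])]
    t=W[(abs(W[:,2]-.065)<.005)&(W[:,0]>.54)&(W[:,0]<.632)&(W[:,1]>-.31)&(W[:,1]<-.17)]
    f=lambda v:[round(float(q),4) for q in v]
    print(n,'ymax',f([np.sort(t[abs(t[:,0]-x)<.008][:,1])[-3] for x in (.57,.59,.61)]),'ymin',f([np.sort(t[abs(t[:,0]-x)<.008][:,1])[3] for x in (.57,.59,.61)]),'xmin',f([np.sort(t[abs(t[:,1]-y)<.008][:,0])[3] for y in (-.27,-.25,-.22)]),'slopes',np.linalg.lstsq(np.c_[t[:,:2],np.ones(len(t))],t[:,2],rcond=None)[0].round(4), cv2.minAreaRect((t[:,:2]*1000).astype(np.float32)))
E
python3 -c "
from h import *
chk();print(env.get_obs()['tool_pos'])"
```

```text
time_s: 19.55
tool_pos: [0.5745, -0.36, 0.0222]
tool_rot: [-179.9, -0.0, 0.3]
force: [-0.7, -0.3, -0.3]
grip_width: 0.0005
grasp_force: 0.0
scene ymax [-0.2105, -0.2113, -0.2105] ymin [-0.2877, -0.2889, -0.289] xmin [0.5556, 0.5555, 0.5558] slopes [ 0.0016 -0.0039  0.063 ] ((593.3644409179688, -250.89012145996094), (82.85116577148438, 77.4916000366211), 88.5516128540039)
side ymax [-0.213, -0.2116, -0.213] ymin [-0.2902, -0.2922, -0.292] xmin [0.5588, 0.5594, 0.5593] slopes [-0.0041 -0.0007  0.0655] ((594.8325805664062, -253.84835815429688), (85.94020080566406, 74.82433319091797), 89.46843719482422)
[ 0.57043058 -0.36626942  0.02272662]
```

```bash
python3 -m jog '[{"dp":[-2,0,0],"twist":-10,"fingers":0},{"dp":[-4.2,0,0],"twist":-20,"fingers":0},{"dp":[-4.2,0,0],"twist":-30,"fingers":0},{"dp":[-4.2,0,0],"twist":-40,"fingers":0},{"dp":[-4.2,0,0],"twist":-50,"fingers":0.2},{"dp":[-4.2,0,0],"twist":-60,"fingers":0.5},{"dp":[-4.2,0,0],"twist":-70,"fingers":1},{"dp":[-4.2,0,0],"twist":-80,"fingers":1}]'; python3 -m jog '[{"dp":[0,0,0.4],"twist":-10,"fingers":1},{"dp":[0,0,0.8],"twist":-10,"fingers":1},{"dp":[0,0,0.8],"twist":-10,"fingers":1}]'
```

```text
time_s: 20.65
tool_pos: [0.5315, -0.3602, 0.0223]
tool_rot: [-180.0, -0.1, 80.4]
force: [-0.3, -0.5, -0.7]
grip_width: 0.0324
grasp_force: 0.0
time_s: 21.02
tool_pos: [0.531, -0.3603, 0.014]
tool_rot: [-180.0, -0.0, 89.9]
force: [-1.2, -0.3, -0.3]
grip_width: 0.0626
grasp_force: 0.0
```

```bash
python3 -m jog '[{"dp":[1.5,-0.3,0],"twist":0,"fingers":1},{"dp":[3,-0.3,0],"twist":0,"fingers":1},{"dp":[4.5,-0.3,0],"twist":0,"fingers":1},{"dp":[5.4,-0.3,0],"twist":0,"fingers":1},{"dp":[5.9,-0.3,0],"twist":0,"fingers":1},{"dp":[6.2,-0.3,0],"twist":0,"fingers":1},{"dp":[6.2,-0.3,0],"twist":0,"fingers":1}]'; python3 -m jog '[{"dp":[0.2,0,0],"twist":0,"fingers":1},{"dp":[0.3,0,0],"twist":0,"fingers":1},{"dp":[0.3,0,0],"twist":0,"fingers":1}]';python3 -m jog '[{"dp":[0.2,0,0],"twist":0,"fingers":1},{"dp":[0.3,0,0],"twist":0,"fingers":1},{"dp":[0.3,0,0],"twist":0,"fingers":1}]'; python3 -c "
from h import *
chk()"
```

```text
time_s: 21.9
tool_pos: [0.5272, -0.3026, 0.0152]
tool_rot: [180.0, 0.3, 89.9]
force: [-0.9, -5.7, 0.7]
grip_width: 0.0872
grasp_force: 3.3
time_s: 22.28
tool_pos: [0.5268, -0.3013, 0.0154]
tool_rot: [180.0, 0.4, 89.8]
force: [-2.4, -8.4, 0.1]
grip_width: 0.0869
grasp_force: 4.4
time_s: 22.65
tool_pos: [0.5267, -0.3006, 0.0158]
tool_rot: [179.9, 0.5, 89.7]
force: [-2.0, -12.3, 0.2]
grip_width: 0.0868
grasp_force: 6.2
scene ymax [-0.2064, -0.2063, -0.2072] ymin [-0.2972, -0.2866, -0.2842] xmin [0.5541, 0.5547, 0.5553] slopes [ 0.0079 -0.0164  0.0567] ((592.666748046875, -253.64822387695312), (96.69837188720703, 78.69142150878906), 88.47706604003906)
side ymax [-0.2092, -0.2083, -0.2094] ymin [-0.2949, -0.2845, -0.289] xmin [0.5578, 0.5586, 0.5593] slopes [-0.0016 -0.0116  0.0616] ((593.9429931640625, -252.6417694091797), (93.72295379638672, 75.49751281738281), 89.16133880615234)
```

```bash
python3 -m jog '[{"dp":[0.2,0,0],"twist":0,"fingers":1},{"dp":[0.3,0,0],"twist":0,"fingers":1},{"dp":[0.3,0,0],"twist":0,"fingers":1}]';python3 -m jog '[{"dp":[-0.5,0,0],"twist":0,"fingers":1},{"dp":[-1.2,0,0],"twist":0,"fingers":1},{"dp":[-3,0,0],"twist":0,"fingers":1},{"dp":[-4,0,0],"twist":0,"fingers":1}]'; python3 -c "
from h import *
chk()"
```

```text
time_s: 23.12
tool_pos: [0.5271, -0.3002, 0.0162]
tool_rot: [179.8, 0.7, 89.6]
force: [0.0, -15.9, -1.6]
grip_width: 0.087
grasp_force: 8.3
time_s: 23.62
tool_pos: [0.5283, -0.3308, 0.0146]
tool_rot: [180.0, 0.0, 90.1]
force: [0.4, -0.7, 1.2]
grip_width: 0.087
grasp_force: 0.0
scene ymax [-0.2071, -0.2076, -0.2087] ymin [-0.2855, -0.2862, -0.2866] xmin [0.5539, 0.5546, 0.5558] slopes [ 0.0033 -0.0064  0.0614] ((593.269775390625, -247.58309936523438), (82.73546600341797, 79.18405151367188), 87.29644775390625)
side ymax [-0.2083, -0.2099, -0.2093] ymin [-0.2874, -0.2896, -0.2879] xmin [0.558, 0.5585, 0.5593] slopes [ 0.0025 -0.0026  0.061 ] ((594.13623046875, -249.15248107910156), (84.18213653564453, 75.93733215332031), 89.64906311035156)
```

```bash
python3 -m jog '[{"dp":[-1,-3,0],"twist":10,"fingers":0.5},{"dp":[-1,-6,0],"twist":20,"fingers":0.5},{"dp":[1,-6,0],"twist":30,"fingers":0.5},{"dp":[4,-6,0],"twist":40,"fingers":0.5},{"dp":[7.7,-6,0],"twist":50,"fingers":0.5},{"dp":[7.7,-6,0],"twist":60,"fingers":0.5},{"dp":[7.7,-6,0],"twist":70,"fingers":0.5},{"dp":[7.7,-6,0],"twist":80,"fingers":0.5}]'; python3 -m jog '[{"dp":[0,0,0],"twist":10,"fingers":0.5},{"dp":[0,0,0],"twist":10,"fingers":0.5}]'
```

```text
time_s: 24.72
tool_pos: [0.4684, -0.2518, 0.0146]
tool_rot: [-180.0, -0.0, 9.8]
force: [0.0, 0.2, 0.3]
grip_width: 0.0436
grasp_force: 0.0
time_s: 24.98
tool_pos: [0.4683, -0.2521, 0.0145]
tool_rot: [-180.0, 0.0, 0.2]
force: [-0.3, -0.5, -0.4]
grip_width: 0.0434
grasp_force: 0.0
```

```bash
python3 -m jog '[{"dp":[3,0,0],"twist":0,"fingers":0.5},{"dp":[5.5,0,0],"twist":0,"fingers":0.5},{"dp":[6.9,0,0],"twist":0,"fingers":0.5},{"dp":[7.3,0,0],"twist":0,"fingers":0.5},{"dp":[7.6,0,0],"twist":0,"fingers":0.5},{"dp":[7.9,0,0],"twist":0,"fingers":0.5},{"dp":[7.9,0,0],"twist":0,"fingers":0.5}]'; python3 -m jog '[{"dp":[0.2,0,0],"twist":0,"fingers":0.5},{"dp":[0.2,0,0],"twist":0,"fingers":0.5}]';python3 -m jog '[{"dp":[0.3,0,0],"twist":0,"fingers":0.5},{"dp":[0.3,0,0],"twist":0,"fingers":0.5}]';python3 -m jog '[{"dp":[-1,0,0],"twist":0,"fingers":0.5},{"dp":[-4,0,0],"twist":0,"fingers":0.5},{"dp":[-8,0,0],"twist":0,"fingers":0.5}]'; python3 -c "
from h import *
chk()"
```

```text
time_s: 25.85
tool_pos: [0.5437, -0.2534, 0.0143]
tool_rot: [-179.9, 0.3, -0.0]
force: [-6.3, 0.5, 4.4]
grip_width: 0.0438
grasp_force: 3.2
time_s: 26.1
tool_pos: [0.5448, -0.2541, 0.0143]
tool_rot: [-180.0, 0.4, -0.1]
force: [-8.4, -0.1, 4.5]
grip_width: 0.0433
grasp_force: 4.2
time_s: 26.35
tool_pos: [0.5448, -0.2541, 0.0143]
tool_rot: [-179.9, 0.7, -0.1]
force: [-16.1, 1.3, 10.6]
grip_width: 0.0437
grasp_force: 8.1
time_s: 26.72
tool_pos: [0.4718, -0.2527, 0.0147]
tool_rot: [180.0, -0.1, 0.1]
force: [0.1, -0.4, 1.4]
grip_width: 0.0436
grasp_force: 0.0
scene ymax [-0.2079, -0.2083, -0.2086] ymin [-0.2887, -0.2867, -0.2857] xmin [0.556, 0.556, 0.5558] slopes [ 0.0057 -0.0033  0.0607] ((593.4329833984375, -248.34225463867188), (76.91960906982422, 83.22203063964844), 0.08658383041620255)
side ymax [-0.2096, -0.2096, -0.2097] ymin [-0.2879, -0.2887, -0.2884] xmin [0.5585, 0.5594, 0.5591] slopes [-0.0024 -0.0018  0.0641] ((594.921875, -250.22579956054688), (74.05494689941406, 83.60816955566406), 0.06974775344133377)
```

```bash
python3 -m jog '[{"dp":[0,3,0],"twist":-10,"fingers":0.5},{"dp":[0,6,0],"twist":-20,"fingers":0.5},{"dp":[0,9.5,0],"twist":-30,"fingers":0.5},{"dp":[0,10,0],"twist":-40,"fingers":0.7},{"dp":[0,10,0],"twist":-50,"fingers":1},{"dp":[0,10,0],"twist":-60,"fingers":1},{"dp":[2,10,0],"twist":-70,"fingers":1},{"dp":[4,10,0],"twist":-80,"fingers":1}]'; python3 -m jog '[{"dp":[0,1.2,0],"twist":-10,"fingers":1},{"dp":[0,2.4,0],"twist":-13,"fingers":1},{"dp":[0,2.4,0],"twist":-13,"fingers":1}]'
```

```text
time_s: 27.82
tool_pos: [0.5132, -0.3527, 0.0148]
tool_rot: [179.9, -0.0, 80.4]
force: [-0.5, -0.1, -0.5]
grip_width: 0.0833
grasp_force: 0.0
time_s: 28.2
tool_pos: [0.5371, -0.3565, 0.0146]
tool_rot: [179.9, 0.0, 93.1]
force: [-0.3, -0.7, 0.8]
grip_width: 0.087
grasp_force: 0.0
```

```bash
python3 -m jog '[{"dp":[2,0.1,0],"twist":0,"fingers":1},{"dp":[3.8,0.2,0],"twist":0,"fingers":1},{"dp":[4.7,0.2,0],"twist":0,"fingers":1},{"dp":[5.1,0.2,0],"twist":0,"fingers":1},{"dp":[5.4,0.2,0],"twist":0,"fingers":1},{"dp":[5.4,0.2,0],"twist":0,"fingers":1}]'; python3 -m jog '[{"dp":[0.2,0,0],"twist":0,"fingers":1},{"dp":[0.2,0,0],"twist":0,"fingers":1}]';python3 -m jog '[{"dp":[0.2,0,0],"twist":0,"fingers":1},{"dp":[0.2,0,0],"twist":0,"fingers":1}]';python3 -m jog '[{"dp":[0.2,0,0],"twist":0,"fingers":1},{"dp":[0.2,0,0],"twist":0,"fingers":1}]';python3 -m jog '[{"dp":[0.2,0,0],"twist":0,"fingers":1},{"dp":[0.2,0,0],"twist":0,"fingers":1}]'; python3 -c "
from h import *
chk()"
```

```text
time_s: 28.95
tool_pos: [0.535, -0.3046, 0.0149]
tool_rot: [179.9, 0.1, 93.0]
force: [0.1, -3.8, -1.9]
grip_width: 0.0868
grasp_force: 2.2
time_s: 29.2
tool_pos: [0.5348, -0.304, 0.0153]
tool_rot: [179.9, 0.2, 92.9]
force: [0.4, -6.5, -0.2]
grip_width: 0.087
grasp_force: 3.2
time_s: 29.45
tool_pos: [0.5345, -0.3032, 0.0155]
tool_rot: [179.9, 0.3, 92.8]
force: [0.2, -7.8, 0.3]
grip_width: 0.0869
grasp_force: 4.2
time_s: 29.7
tool_pos: [0.5348, -0.3029, 0.0158]
tool_rot: [179.8, 0.4, 92.8]
force: [1.4, -10.3, -0.6]
grip_width: 0.0872
grasp_force: 5.5
time_s: 29.95
tool_pos: [0.5351, -0.3027, 0.0161]
tool_rot: [179.7, 0.6, 92.7]
force: [3.4, -14.1, -1.5]
grip_width: 0.0868
grasp_force: 6.9
scene ymax [-0.2053, -0.2055, -0.206] ymin [-0.2846, -0.2912, -0.2829] xmin [0.5555, 0.5551, 0.5553] slopes [ 0.0061 -0.0154  0.0582] ((593.22607421875, -252.88653564453125), (96.3353042602539, 77.48623657226562), 89.99937438964844)
side ymax [-0.2096, -0.2082, -0.2081] ymin [-0.2872, -0.2908, -0.2864] xmin [0.5583, 0.5592, 0.5592] slopes [ 0.0065 -0.0167  0.0558] ((594.7337646484375, -254.2342987060547), (74.24188995361328, 96.47376251220703), 0.1990133821964264)
```

```bash
python3 -m jog '[{"dp":[-0.4,0,0],"twist":0,"fingers":1},{"dp":[-0.8,0,0],"twist":0,"fingers":1},{"dp":[-1.2,0,0],"twist":0,"fingers":1},{"dp":[-3,0,0],"twist":0,"fingers":1},{"dp":[-6,-2,0],"twist":0,"fingers":1},{"dp":[-6,-5,-4],"twist":0,"fingers":1}]'
python3 - <<'E'
from h import *
chk()
a=cam('scene');b=cam('side')
cv2.imwrite('pics/s5.png',np.hstack([cv2.resize(a['pixels'][170:280,210:340],(473,400)),cv2.resize(b['pixels'][170:270,240:340],(320,400))]))
E
```

```text
time_s: 30.8
tool_pos: [0.4846, -0.3589, 0.0514]
tool_rot: [-179.6, -0.1, 93.0]
force: [-0.5, 0.7, 0.5]
grip_width: 0.0868
grasp_force: 0.0
scene ymax [-0.2069, -0.2065, -0.2067] ymin [-0.2856, -0.2864, -0.2847] xmin [0.5557, 0.5562, 0.556] slopes [ 0.0079 -0.0048  0.0591] ((593.0407104492188, -247.47503662109375), (82.59059143066406, 78.0588607788086), 89.66292572021484)
side ymax [-0.2085, -0.2086, -0.2089] ymin [-0.2873, -0.289, -0.2871] xmin [0.5585, 0.5595, 0.5596] slopes [0.0026 0.0017 0.062 ] ((594.7892456054688, -248.74578857421875), (85.3650131225586, 74.2672119140625), 89.91263580322266)
```

View pics/s5.png

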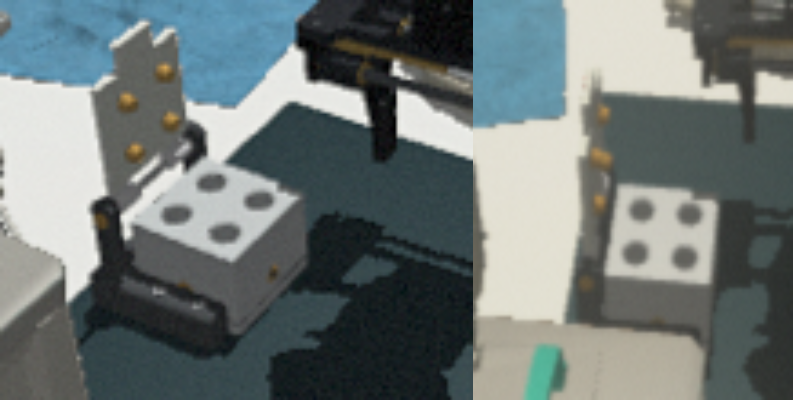

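The picture shows the block square in the corner, against both stops, with its four wells up. The guide is still upright. Next I go behind the guide.

```bash
python3 -m jog '[{"dp":[0,-1,-5],"twist":10,"fingers":0},{"dp":[0,-1,-10],"twist":20,"fingers":0},{"dp":[0,-1,-15],"twist":30,"fingers":0},{"dp":[1,1,-20],"twist":40,"fingers":0},{"dp":[3,5,-21],"twist":50,"fingers":0},{"dp":[5,10,-21],"twist":60,"fingers":0},{"dp":[7,15,-21],"twist":70,"fingers":0},{"dp":[10,20.5,-21],"twist":80,"fingers":0}]';python3 -m jog '[{"dp":[0,0,0],"twist":10,"fingers":0},{"dp":[0,0,0],"twist":13,"fingers":0},{"dp":[0,0,0],"twist":13,"fingers":0}]'
```

```text
time_s: 32.0
tool_pos: [0.6888, -0.2457, 0.2632]
tool_rot: [-180.0, 0.1, 12.8]
force: [0.6, -1.4, -0.2]
grip_width: 0.0148
grasp_force: 0.0
time_s: 32.38
tool_pos: [0.6877, -0.2452, 0.2628]
tool_rot: [-179.9, 0.1, 0.2]
force: [1.0, 0.5, 0.2]
grip_width: 0.0003
grasp_force: 0.0
```

```bash
python3 -m jog '[{"dp":[0,0,5.5],"twist":0,"fingers":0},{"dp":[0,0,10.2],"twist":0,"fingers":0},{"dp":[-1.5,0,10.2],"twist":0,"fingers":0},{"dp":[-2.7,0,10.2],"twist":0,"fingers":0},{"dp":[-3.9,0,10.25],"twist":0,"fingers":0},{"dp":[-5.1,0,10.4],"twist":0,"fingers":0},{"dp":[-6.2,0,10.8],"twist":0,"fingers":0},{"dp":[-7.3,0,11.3],"twist":0,"fingers":0}]'; python3 -m jog '[{"dp":[-1,0,0.6],"twist":0,"fingers":0},{"dp":[-1.9,0,1.3],"twist":0,"fingers":0},{"dp":[-2.7,0,2.2],"twist":0,"fingers":0},{"dp":[-3.4,0,3.2],"twist":0,"fingers":0},{"dp":[-4,0,4.2],"twist":0,"fingers":0},{"dp":[-4.4,0,5.3],"twist":0,"fingers":0},{"dp":[-4.7,0,6.2],"twist":0,"fingers":0},{"dp":[-4.7,0,6.6],"twist":0,"fingers":0}]'
python3 - <<'E'
from h import *
a=cam('scene');b=cam('side')
cv2.imwrite('pics/s6.png',np.hstack([cv2.resize(a['pixels'][170:280,210:340],(473,400)),cv2.resize(b['pixels'][170:270,240:340],(320,400))]))
E
```

```text
time_s: 33.38
tool_pos: [0.6135, -0.2469, 0.1519]
tool_rot: [180.0, -0.1, 0.1]
force: [1.3, -0.5, 1.2]
grip_width: 0.0004
grasp_force: 0.4
time_s: 34.38
tool_pos: [0.5665, -0.2466, 0.0846]
tool_rot: [-180.0, 0.1, 0.1]
force: [0.0, -0.0, -0.3]
grip_width: 0.0003
grasp_force: 0.1
```

View pics/s6.png

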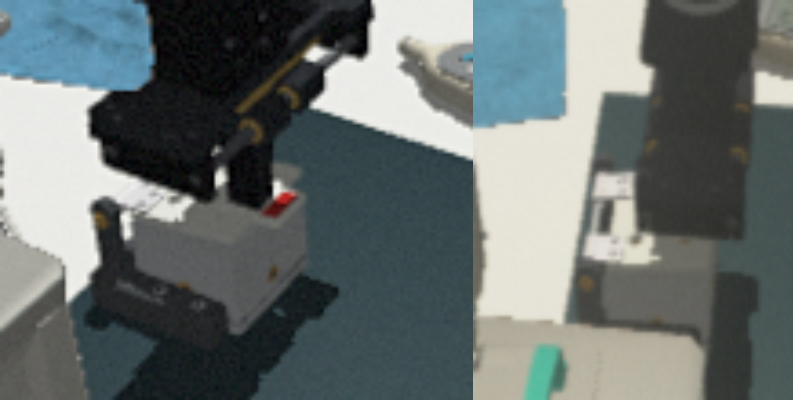

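The picture shows the guide folded almost level over the block, with the red tab patch visible. I'll press down the last part while watching the force.

```bash
python3 -m jog '[{"dp":[0,0,0.4],"twist":0,"fingers":0},{"dp":[0,0,0.7],"twist":0,"fingers":0},{"dp":[0,0,0.7],"twist":0,"fingers":0}]';python3 -m jog '[{"dp":[0,0,0.2],"twist":0,"fingers":0},{"dp":[0,0,0.2],"twist":0,"fingers":0}]';python3 -m jog '[{"dp":[0,0,0.2],"twist":0,"fingers":0},{"dp":[0,0,0.2],"twist":0,"fingers":0}]';python3 -m jog '[{"dp":[0,0,0.2],"twist":0,"fingers":0},{"dp":[0,0,0.2],"twist":0,"fingers":0}]'
```

```text
time_s: 34.85
tool_pos: [0.567, -0.2466, 0.0783]
tool_rot: [-180.0, 0.0, 0.1]
force: [0.5, -0.0, 0.2]
grip_width: 0.0004
grasp_force: 0.0
time_s: 35.1
tool_pos: [0.5671, -0.2466, 0.0765]
tool_rot: [-180.0, 0.0, 0.1]
force: [0.0, 0.1, 0.0]
grip_width: 0.0007
grasp_force: 0.0
time_s: 35.35
tool_pos: [0.5671, -0.2467, 0.0745]
tool_rot: [-180.0, -0.0, 0.1]
force: [1.0, 0.4, 0.4]
grip_width: 0.0004
grasp_force: 0.0
time_s: 35.6
tool_pos: [0.5671, -0.2467, 0.0743]
tool_rot: [-180.0, -0.0, 0.1]
force: [-4.2, 1.6, 9.5]
grip_width: 0.0005
grasp_force: 5.1
```

```bash
python3 -m jog '[{"dp":[0,0,-1],"twist":0,"fingers":0},{"dp":[0,0,-5],"twist":0,"fingers":0},{"dp":[0,0,-11],"twist":0,"fingers":0},{"dp":[-5,0,-17],"twist":0,"fingers":0},{"dp":[-10,4,-18],"twist":0,"fingers":0},{"dp":[-13,10,-18],"twist":0,"fingers":0},{"dp":[-13,14,-18],"twist":0,"fingers":0},{"dp":[-13,14,-18],"twist":0,"fingers":0}]'
python3 - <<'E'
from h import *
S=[]
for n in ('scene','side'):
    c=cam(n);W=c['W'].reshape(-1,3);W=W[~np.isnan(W[:,0])]
    t=W[(W[:,2]>.067)&(W[:,2]<.095)&(W[:,0]>.53)&(W[:,0]<.635)&(W[:,1]>-.29)&(W[:,1]<-.2)]
    s=np.linalg.lstsq(np.c_[t[:,:2],np.ones(len(t))],t[:,2],rcond=None)[0]
    print(n,len(t),s,'z@.56',s@[.56,-.246,1],'z@.62',s@[.62,-.246,1],t.min(0),t.max(0))
    b=W[(W[:,2]>.03)&(W[:,2]<.06)&(W[:,0]>.54)&(W[:,0]<.63)&(W[:,1]>-.3)&(W[:,1]<-.2)];print('block side',np.percentile(b,[1,99],axis=0).round(4).tolist())
    for k,(p,h) in dict(bottle=((.485,-.053),.102),blue=((.441,-.125),.061),green=((.424,0),.062),stop=((.418,-.082),.022)).items():
        q=W[(np.hypot(W[:,0]-p[0],W[:,1]-p[1])<.03)&(W[:,2]>h-.012)];print(k,np.median(q,0).round(3) if len(q) else None,end=' ')
    print();S.append(c['pixels'])
cv2.imwrite('pics/s7.png',np.hstack([cv2.resize(S[0][160:360,210:410],(400,400)),cv2.resize(S[1][160:340,240:420],(400,400))]))
print(env.get_obs()['tool_pos'])
E
```

```text
time_s: 36.6
tool_pos: [0.4342, -0.3919, 0.2531]
tool_rot: [179.8, 0.0, -0.4]
force: [-0.2, 1.0, -0.5]
grip_width: 0.001
grasp_force: 0.0
scene 890 [ 0.01471335 -0.01039322  0.06306507] z@.56 0.07386127608023911 z@.62 0.07474407729108488 [ 0.53577659 -0.28922736  0.06738055] [ 0.63470017 -0.20512539  0.07933044]
block side [[0.5544, -0.285, 0.0301], [0.628, -0.2013, 0.0594]]
bottle [ 0.483 -0.052  0.097] blue [ 0.438 -0.12   0.061] green [0.422 0.001 0.061] stop [ 0.415 -0.079  0.022] 
side 827 [ 0.00943574 -0.00069468  0.0665477 ] z@.56 0.07200261071487687 z@.62 0.07256875526737615 [ 0.53894308 -0.28984984  0.06722688] [ 0.6349894  -0.20603375  0.07846321]
block side [[0.5577, -0.2362, 0.0303], [0.6295, -0.2071, 0.0599]]
bottle [ 0.488 -0.055  0.095] blue [ 0.442 -0.122  0.058] green [ 0.426 -0.001  0.059] stop [ 0.418 -0.082  0.02 ] 
[ 0.43720656 -0.38684596  0.252411  ]
```

View pics/s7.png

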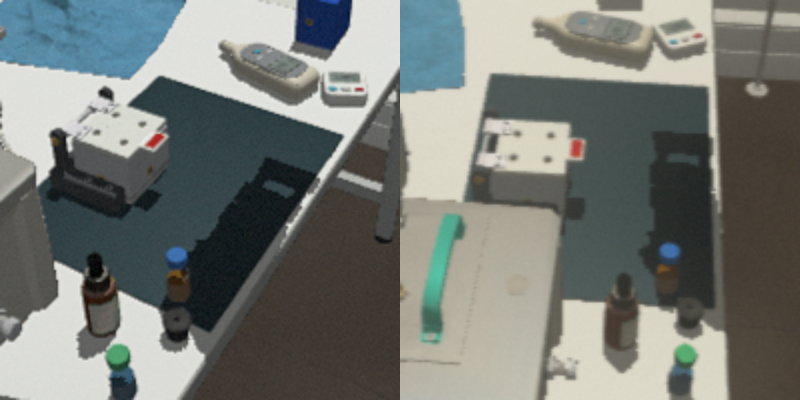

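The picture shows the guide level over the block, slope under 1° and top surface at z ≈ 0.073 against 0.074 expected. The bystanders measured (bottle, both vials, stopper) sit where they began, and the meter and timer look unmoved. The arm is clear, so I hand in.

```bash
python3 -c "
from cell import env
print(env.sign_off())"
```

```text
the job is handed in; nothing more can be done
None
```

The job is handed in at about 37 s of 72 s: the block was tipped wells-up and measures square against both stops to within about 1–2 mm, the guide measures level over it (sleeves in the wells inferred from that), and the bottle, vials, stopper, meter and timer show no movement; the final push against the side stop briefly tilted the block a degree or two before it settled flat.

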